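# Set the rinse line: spout over the tray, gate valve open two turns past the wheel's slack

### The job

The crampon plate in the tray is to be rinsed: first swing the spout round until its outlet is over the middle of the tray. Then open the gate valve anticlockwise by two full turns of the stem: the wheel runs loose for a while before it bites, so feel the slack out first, count the two turns from where it starts to lift the stem, and stop there. Turn it steadily by its handle with a light hold and never force it, leave the other gear where it lies, and let go.

Things in the scene. Friction and masses are not known exactly. Their poses are not given: they have to be found in the camera images.
- rinse_line: stainless pipework fixed to the bench: 34 mm pipe at 70 mm height along its y axis, with a flanged gate valve (yoke, handwheel on top). Origin on the bench under the valve's upright stem axis; inlet foot 170 mm to +y, spout swivel 230 mm to -y. Widest part: flanges 104 mm across. z up
- hub (a point): centre of the handwheel, on the stem axis at the height of the rim's middle (205 mm above the bench). The wheel drives by lugs: one under it runs free (under 0.5 N at the handle) for a twelfth to three quarters of a turn until it meets the yoke nut's lug; from there the nut turns with it against a steady 10 to 11 N at the handle. Where it bites differs every time and is not seen from above
- wheel: cast handwheel 127 mm across: rim bar 15 mm thick, its centre line a circle of 56 mm radius, three 12 mm spokes, hub 38 mm. Origin on the stem axis 20 mm below the rim's middle; its x axis points to the handle, z up. Anticlockwise from above opens. Turned back it runs free for up to 0.8 turn, then shuts the valve down to a solid stop. It stays where it is left
- handle_mid (a point): middle of the upright revolving handle on the wheel's rim: a black plastic barrel 21 mm across, 56 mm tall, spinning freely on its own pin, 56 mm from the stem axis; made to be held lightly (up to some 25 N a finger). The point is 28 mm below its top and 39 mm above the rim's middle, 244 mm above the bench; its top is at 272 mm
- stem_top (a point): top of the 15 mm screwed stem that stands up in the middle of the wheel, 235 mm above the bench while the valve is shut, as at the start; once the wheel has bitten it rises 3 mm per turn, without turning. It stays put while the wheel runs free, either way
- swivel (a point): on the upright swivel axis of the spout, at the height of its level tube (173 mm above the bench)
- outlet (a point): mouth of the spout, 160 mm from the swivel axis, 119 mm above the bench. Spout: 22 mm round tube, level with centre line at 173 mm height, straight from 12 to 148 mm out, then down to a 26 mm nozzle. It swings level against about 0.25 Nm and stays where left; starts 35 to 115 degrees from the tray, on the far (+x) side, and swings clockwise from above to it
- tray: open stainless rinse tray fixed to the bench, 190 x 140 mm, walls 3 mm thick and 45 mm high. Origin: middle of its underside. Its middle lies within 25 mm of the circle on which the outlet swings
- plate: yellow aluminium crampon anti-balling plate, 90 x 72 x 10 mm, lying in the tray; to be left alone. Origin: middle of its underside
- carabiner: black locking carabiner, about 115 x 84 x 11 mm, lying flat, to be left alone. Origin: its middle, on the bench
- clip_a: blue plastic helmet clip, 60 x 24 x 14 mm, to be left alone. Origin: on the bench under its middle
- clip_b: second blue plastic helmet clip, like the first, to be left alone
- file: steel file with wooden handle, 280 mm long along its x axis, 21 mm high, lying beside the valve, to be left alone. Origin: near its middle, on the bench
- tin: round aluminium tin with twist cap, 71 mm across, 42 mm high, to be left alone. Origin: middle of its underside
Things that resemble listed ones, but are neither listed nor needed, are in the scene too. There is more than one size of the tray; the job needs the smaller.

How it is judged (in metres and radians):
On the way, in this order (a step that is already met when the one before it is completed fails the run):
1. the spout's outlet is over the middle of the tray, with the valve still shut (horizontal distance between outlet and tray below 0.04 m and distance of stem_top from where it was at the start of the episode below 0.0005 m), for 0.2 s.
2. the stem is lifted by two turns (6 mm) (distance of stem_top from where it was at the start of the episode above 0.00575 m), for 0.2 s.
At the end, for the whole second after the job is handed in: the stem stands two turns (6 mm, to within a twelfth of a turn or 0.25 mm) above its shut position, the spout's outlet is within 40 mm of the tray's middle seen from above, and the wheel is released and at rest (distance of stem_top from where it was at the start of the episode between 0.00575 and 0.00625 m and horizontal distance between outlet and tray below 0.04 m and linear speed of wheel below 0.02 m/s and angular speed of wheel below 0.2 rad/s); the robot touches nothing.
It fails at once if the valve is opened while the spout is not over the tray (distance of stem_top from where it was at the start of the episode above 0.0008 m and horizontal distance between outlet and tray above 0.05 m).
It fails at once if other gear is pushed about (more than 15 mm) (distance of any of plate, carabiner, clip_a, clip_b, file, tin from where it was at the start of the episode above 0.015 m).
It fails at once if the wheel is forced: the fingers' squeeze and push on the wheel and its handle add up to over 80 N (contact force between the fingers and wheel above 80 N).
It also fails if it takes over 72 s, if anything falls off the work surface, if the arm or the gripper's body presses on something with over 40 N, if the wrist force passes 120 N, or if a joint passes its speed limit or range.

### The arm

A 6-joint arm with a two-finger parallel gripper is mounted at the origin on the work surface. World frame = base frame: x ahead of the robot, y to its left, z up, the work surface at z = 0. Lengths are in mm, angles in rad, forces in N, time in s.
With the tool pointing down it reaches from about 350 to 775 mm from the base axis. Payload 7.3 kg.
Tool frame: the origin (TCP) lies at the very end of the fingers, on their centre line; the grasp point (between the pads) lies 19 mm behind it; z points along the fingers, y is the line along which they close (so a half turn about z gives the same grasp; the last joint's range is limited). The gripper opens to 92 mm and grips with 3 to 60 N. Pads are 19 mm wide; open, the fingers measure 130 mm over their backs; the gripper's body (75 mm by 190 mm) begins 47 mm behind the grasp point.
Start: joints at [-1.442, 0.342, 1.524, -0, 1.275, -0.146], TCP at [142.483, -505.315, 226.741] pointing down, gripper open.
Joint ranges: [-2.53, 2.53], [-0.77, 2.02], [0.04, 2.7], [-1, 4.14], [0.28, 2.66], [-3.11, 3.11]. Speed limits (rad/s): [2.57, 2.57, 3.14, 3.14, 3.14, 3.14].

### API

Orientations are given as [roll, pitch, yaw] about the fixed x, y, z axes, in that order (R = Rz(yaw) Ry(pitch) Rx(roll)).
In Python, from plant import bot gives the robot as it stands.
- The arm moves only by the tool apply_moves, never from a script. Its argument "motion" is text: rows parted by semicolons, each of 4 numbers parted by spaces: the shift along the tool's x, y, z in m, then the turn about the tool's z in degrees. A call has 1 to 8 rows; each row shifts and turns the commanded pose from where the row before left it, along the tool's axes as they then stand; what a row does not reach is not made up. A row lasts 1/8 s, in which the tool goes at most 62.5 mm and 10.7 degrees, less where a joint would pass 70% of its speed; a pose out of reach is approached as far as the arm can. A call with a gripper value outside its range is refused whole. "fingers" is the opening, from -1 (shut) to 1 (fully open), set as the call begins (left out, the last holds). The fingers move at their own pace and stop on an object; the grip force is fixed at half the most. Time passes only in rows, so rows that do not move let the fingers close. It gives the time, the measured TCP pose, the force, the opening and the grip force at its end, in the units of the state.
- bot.get_obs(): the state, without advancing time (a new reading comes with each control period).
- bot.capture(name): name is "scene" or "top"; returns a dict with "img" (400x640x3 uint8, blue, green, red), "range_z" (400x640 float32, mm along the optical axis (not along the pixel's ray), 0 where there is no reading), "fx", "fy", "cx", "cy" (pixels), "D" ([k1, k2, p1, p2, k3] as OpenCV has them; the pictures are not rectified), "world_from_camera" (4x4, takes a point from camera to world coordinates). Camera axes: x right, y down, z forward; pixel columns grow to the right and rows downward; lengths in mm; the calibration is good to about 2 mm. A picture is of the moment at which its call begins.
- bot.close_job(): hands the job in; it is judged then, once.
Trained networks look in a picture, given as the dict that the camera call returned (one of the last four; its "shot" number tells which), for a name from the list of things; names that differ only in an ending like _2 or _b are one class to them, and where a whole thing is asked for, a point or a joint stands for the part that bears it (a point fixed in the world has none). Each returns a list of dicts, best first, with "p" (0 to 1); they miss things now and then, are a little off and sometimes report something else, mostly with a low value. They report only what shows in the picture. A call takes as long as a camera call. They do not tell look-alikes from the thing itself.
- bot.cut_out(picture, thing): "pixels" (400x640 bool, what is visible of it) and "point" ([column, row] in pixels, amid what is visible of it).
The state is a dict: "time": time; "joint_positions": joint angles; "dq": joint speeds; "tau": joint torques, N m; "tool_pos": TCP position; "tcp_rot": TCP orientation; "contact_force": force on the tool from outside, world axes, zero at the start; "moment": the same for the moment, N m; "grip_width": finger opening in mm; "finger_force": force on a finger pad.
Only numpy, scipy, OpenCV 4.12 (cv2) and the standard library are available. Lean on these libraries where they do the work, as an engineer would, in place of code of your own. Each camera call takes 0.05 s, during which the arm holds its last target. There are 200 camera calls.

## Working session

There is one attempt and no reset: what is moved stays moved. The work goes in short steps, Python scripts to look and compute and a tool call to move; the robot and the scene stay as the last step left them, time stands still between calls to the robot, and variables do not carry over. Pictures are saved under pics/ and viewed, at most 10 in all, crops included, and the job is handed in when it is done.

Besides the shell and the picture viewer there is one more tool, called after "Call:" as name(argument=value, ...), one argument or row to a line, values as JSON. apply_moves: Moves the arm, as the interface text tells. Its arguments: {"type":"object","properties":{"motion":{"type":"string"},"fingers":{"type":"number"}},"required":["motion"]}

```bash
mkdir -p pics; ls
cat > h.py <<'E'
import numpy as np, cv2
from plant import bot
def P(c,u,v,z=None,h=None):
    K=np.array([[c['fx'],0,c['cx']],[0,c['fy'],c['cy']],[0,0,1.]]);D=np.array(c['D'],float)
    n=cv2.undistortPoints(np.array([[[u,v]]],float),K,D)[0,0]
    T=np.array(c['world_from_camera']);d=T[:3,:3]@np.array([n[0],n[1],1.])
    o=T[:3,3]
    if h is not None: return o+d*(h-o[2])/d[2]
    return o+d*(c['range_z'][int(round(v)),int(round(u))] if z is None else z)
def cloud(c):
    K=np.array([[c['fx'],0,c['cx']],[0,c['fy'],c['cy']],[0,0,1.]]);D=np.array(c['D'],float)
    u,v=np.meshgrid(np.arange(640.),np.arange(400.))
    n=cv2.undistortPoints(np.stack([u.ravel(),v.ravel()],1)[:,None],K,D)[:,0].reshape(400,640,2)
    z=c['range_z'];p=np.dstack([n[...,0]*z,n[...,1]*z,z]);T=np.array(c['world_from_camera'])
    q=p@T[:3,:3].T+T[:3,3];q[z<=0]=np.nan;return q
E
python3 - <<'E'
from h import *
o=bot.get_obs();print({k:np.round(v,3).tolist() for k,v in o.items()})
for n in("top","scene"):
    c=bot.capture(n);cv2.imwrite(f"pics/{n}0.png",c['img']);q=cloud(c);print(n,np.round(c['world_from_camera'],2).tolist(),c['fx'])
    for t in["rinse_line","wheel","handle_mid","hub","stem_top","swivel","outlet","tray","plate"]:
        for r in bot.cut_out(c,t)[:3]:
            m=r['pixels'];p=q[m];print(n,t,round(r['p'],2),np.round(r['point']),np.round(P(c,*r['point'])),m.sum(),np.round(np.nanmedian(p,0)),np.round(np.nanpercentile(p,2,axis=0)),np.round(np.nanpercentile(p,98,axis=0)))
E
```

```text
pics
{'time': 0.0, 'joint_positions': [-1.442, 0.343, 1.525, -0.0, 1.275, -0.146], 'dq': [-0.002, -0.001, -0.0, -0.001, 0.001, -0.001], 'tau': [0.002, -43.124, -24.422, 0.072, 0.056, -0.0], 'tool_pos': [142.401, -504.892, 226.038], 'tcp_rot': [-3.14, -0.0, 0.275], 'contact_force': [-0.413, 0.167, -0.659], 'moment': [-0.001, -0.02, 0.011], 'finger_force': 0.0, 'grip_width': 91.427}
top [[0.01, -0.98, 0.19, 290.29], [-1.0, -0.01, -0.01, 68.01], [0.01, -0.19, -0.98, 1188.4], [0.0, 0.0, 0.0, 1.0]] 450.20328516437064
top rinse_line 0.82 [287. 192.] [532. 155. 120.] 4801 [534. 159.  91.] [486. -21.   0.] [693. 417. 212.]
top wheel 0.78 [246. 179.] [532. 236. 235.] 1627 [539. 237. 211.] [475. 174.   1.] [631. 294. 267.]
top handle_mid 0.62 [228. 161.] [562. 269. 270.] 119 [567. 270. 253.] [562. 262.  -3.] [655. 340. 275.]
top hub 0.82 [290. 195.] [524. 149. 121.] 4246 [534. 155.  92.] [487. -18.   6.] [688. 416. 186.]
top hub 0.54 [348. 155.] [606.  10. 185.] 774 [609.  14. 181.] [535.  -9. 136.] [706.  35. 187.]
top stem_top 0.38 [250. 184.] [526. 229. 221.] 57 [533. 231. 234.] [526. 224. 
[... 1038 characters left out ...]
9.] 6542 [550. 235.  89.] [497.  -2.   2.] [707. 429. 207.]
scene swivel 0.77 [347. 276.] [557. 237. 179.] 6485 [550. 235.  90.] [498.  -3.   5.] [707. 427. 186.]
scene swivel 0.67 [280. 276.] [627.  93.   6.] 227 [630.  84.   8.] [606.  66.   2.] [654. 107.  17.]
scene outlet 0.93 [249. 219.] [635.  18. 184.] 1071 [635.  19. 179.] [540.  -1. 130.] [717.  37. 186.]
scene tray 0.97 [226. 191.] [ 598. -194.    4.] 2793 [ 610. -180.    5.] [ 508. -216.    0.] [696. -77.  46.]
scene tray 0.81 [314. 142.] [ 304. -184.    3.] 5520 [ 310. -173.    7.] [ 182. -273.    1.] [446. -53.  59.]
scene plate 0.93 [234. 201.] [ 600. -150.   11.] 867 [ 603. -143.   10.] [ 559. -179.    4.] [ 645. -107.   15.]
```

Run:
```python
import cv2
a=cv2.imread('pics/top0.png');cv2.imwrite('pics/top0c.png',cv2.resize(a[80:360,120:520],(800,560),interpolation=cv2.INTER_CUBIC))
```

```text
(no output)
```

View pics/top0c.png

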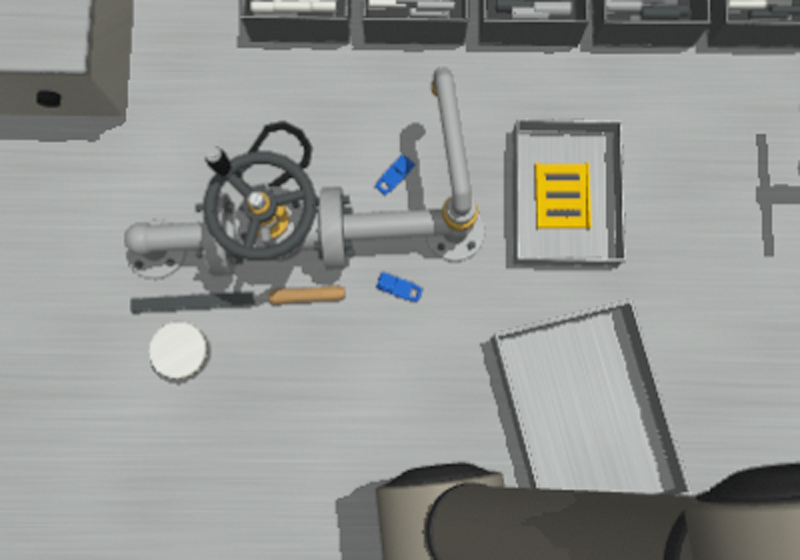

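View pics/scene0.png

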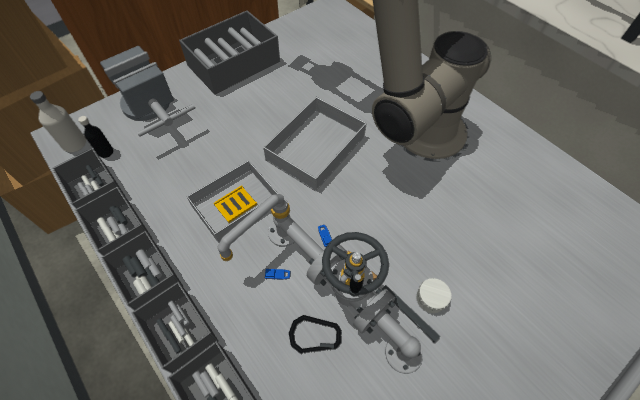

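The top crop shows the wheel at (258,205), the black handle at (218,160), the spout swivel at (458,213) and the nozzle at (443,75). There are two tray candidates. The small one with the plate is at (565,195), measures 190x140, and I choose it; the big empty one is at (590,400). The carabiner's black loop at (285,140) and the valve's own parts are the only other things near the handle. In the scene view the handle is at (356,283).

Run:
```python
from h import *
from scipy.optimize import least_squares
for n in("top","scene"):
    c=bot.capture(n);q=cloud(c)
    def blk(t,zl,zh):
        p=np.concatenate([q[r['pixels']] for r in bot.cut_out(c,t)[:1]]);return p[(p[:,2]>zl)&(p[:,2]<zh)]
    w=blk("wheel",203,219);d=np.hypot(w[:,0]-533,w[:,1]-233);w=w[(d>44)&(d<70)]
    f=least_squares(lambda s:np.hypot(w[:,0]-s[0],w[:,1]-s[1])-56,[533,233],loss='soft_l1').x
    a=q.reshape(-1,3);a=a[np.isfinite(a[:,0])]
    g=lambda x,y,r,zl,zh:a[(np.hypot(a[:,0]-x,a[:,1]-y)<r)&(a[:,2]>zl)&(a[:,2]<zh)]
    s=g(533,232,15,229,242);h=g(f[0],f[1],85,262,282)
    print(n,"wheel",f.round(1),len(w),"stem",np.median(s,0).round(1),len(s),"handle top",np.median(h,0).round(1),np.ptp(h,axis=0).round(),len(h), np.degrees(np.arctan2(*(np.median(h,0)[:2]-f)[::-1])).round(1),np.hypot(*(np.median(h,0)[:2]-f)).round(1))
    t=blk("outlet",179,192);t=t[(t[:,0]>560)&(t[:,0]<675)]
    k=np.polyfit(t[:,0],t[:,1],1);print(" spout line deg",np.degrees(np.arctan(k[0])).round(1),"y@535",np.polyval(k,535).round(1),"zmax",np.percentile(t[:,2],90).round(1))
    p=a[(a[:,0]>470)&(a[:,0]<720)&(a[:,1]<-60)&(a[:,1]>-235)&(a[:,2]>38)&(a[:,2]<52)]
    print(" tray",cv2.minAreaRect(p[:,:2].astype('f')))
    p=a[(abs(a[:,0]-535)<40)&(a[:,1]>45)&(a[:,1]<130)&(a[:,2]>78)&(a[:,2]<95)]
    k=np.polyfit(p[:,1],p[:,0],1);print(" pipe dx/dy",k[0].round(3),np.polyval(k,[0,233]).round(1))
```

```text
top wheel [532.4 231.2] 992 stem [533.1 231.9 234.4] 44 handle top [568.7 271.  270.1] [19. 20. 14.] 52 47.6 54.0
 spout line deg 8.5 y@535 1.6 zmax 185.6
 tray ((601.1763305664062, -145.73789978027344), (140.8499755859375, 191.51882934570312), 89.69070434570312)
 pipe dx/dy -0.075 [549.5 532.1]
scene wheel [536.3 233.5] 1313 stem [534.5 231.6 234.5] 63 handle top [575.4 274.  270.4] [18. 18. 13.] 72 46.1 56.3
 spout line deg 8.7 y@535 2.0 zmax 184.9
 tray ((600.6303100585938, -145.73330688476562), (143.29298400878906, 190.71102905273438), 89.71788024902344)
 pipe dx/dy -0.079 [552.9 534.6]
```

Hub ≈ (534,232), swivel ≈ (552,3.5), tray middle (601,-146), which is 157 mm from the swivel at -71.7°. The spout is at 8.6°, so it needs about 80° clockwise. I'll straddle the tube at a radius of 110 mm.

Call:
apply_moves(
  motion="0.040 -0.0228 -0.003 0;0.040 -0.0228 -0.003 0;0.040 -0.0228 -0.003 0;0.040 -0.0228 -0.003 0;0.040 -0.0228 -0.003 0;0.040 -0.0228 -0.003 0;0.040 -0.0228 -0.003 0;0.040 -0.0228 -0.003 0",
  fingers=0.1,
)

```text
time: 2.3
tool_pos: [401.9, -241.8, 251.0]
tcp_rot: [3.141, -0.0, 0.275]
contact_force: [-0.3, 0.3, -0.3]
grip_width: 50.7
finger_force: 0.0
```

Call:
apply_moves(
  motion="0.040 -0.0228 0 0;0.040 -0.0228 0 0;0.040 -0.0228 0 0;0.040 -0.0228 0 0;0.040 -0.0228 0 0;0.040 -0.0228 0 0;0.040 -0.0228 0 0;0.040 -0.0228 0 7.2",
)

```text
time: 3.3
tool_pos: [660.4, 20.7, 250.6]
tcp_rot: [3.141, -0.0, 0.146]
contact_force: [-0.1, -0.7, 0.4]
grip_width: 50.6
finger_force: 0.0
```

Call:
apply_moves(
  motion="0 0 0.03 0;0 0 0.03 0;0 0 0.02 0;0 0 0.015 0;0 0 0 0",
)

```text
time: 3.92
tool_pos: [659.0, 19.5, 154.6]
tcp_rot: [-3.141, 0.002, 0.149]
contact_force: [-0.5, 0.8, -0.3]
grip_width: 50.2
finger_force: 0.0
```

Call:
apply_moves(
  motion="-0.0005 0.0105 0 5.5;-0.0005 0.0105 0 5.5;-0.0005 0.0105 0 5.5;-0.0005 0.0105 0 5.5;-0.0005 0.0105 0 5.5;-0.0005 0.0105 0 5.5;-0.0005 0.0105 0 5.5;-0.0005 0.0105 0 5.5",
)

```text
time: 4.92
tool_pos: [641.3, -60.3, 157.0]
tcp_rot: [-3.14, -0.002, -0.622]
contact_force: [1.4, 1.8, -1.7]
grip_width: 50.4
finger_force: 1.1
```

Call:
apply_moves(
  motion="-0.0005 0.0105 0 5.5;-0.0005 0.0105 0 5.5;-0.0005 0.0105 0 5.5;-0.0005 0.0105 0 5.5;-0.0005 0.0105 0 5.5;-0.0005 0.0105 0 5.5;-0.0005 0.0105 0 5.5;-0.0005 0.0105 0 5.5",
)

```text
time: 5.92
tool_pos: [572.4, -105.1, 157.2]
tcp_rot: [-3.138, -0.002, -1.39]
contact_force: [2.4, -0.9, -1.2]
grip_width: 50.4
finger_force: 1.2
```

Call:
apply_moves(
  motion="0 0 0 0;0 -0.007 0 0;0 0 -0.03 0;0 0 -0.05 0;0 0 -0.05 0;0 0 -0.02 0;0 0 0 0",
)

```text
time: 6.8
tool_pos: [579.3, -103.2, 307.5]
tcp_rot: [-3.138, -0.002, -1.385]
contact_force: [-0.4, 0.0, -0.6]
grip_width: 50.6
finger_force: 0.0
```

Run:
```python
from h import *
c=bot.capture("scene");cv2.imwrite("pics/s1.png",c['img']);q=cloud(c)
for r in bot.cut_out(c,"outlet")[:1]:
    t=q[r['pixels']];t=t[np.isfinite(t[:,0])];print(r['p'],r['point'],np.percentile(t,[2,98],axis=0).round())
a=q.reshape(-1,3);a=a[np.isfinite(a[:,0])]
t=a[(a[:,2]>178)&(a[:,2]<190)&(a[:,1]<-15)&(a[:,1]>-160)&(abs(a[:,0]-580)<70)]
k=np.polyfit(t[:,1],t[:,0],1);print(len(t),k, "ang",np.degrees(np.arctan2(-1,-k[0])))
print("lowest y pts",t[np.argsort(t[:,1])[:5]].round())
```

```text
0.67 [254.3, 179.6] [[ 538. -189.   20.]
 [ 609.   18.  186.]]
434 [-3.17545997e-01  5.53127504e+02] ang -72.38296261553714
lowest y pts [[ 597. -147.  179.]
 [ 601. -146.  180.]
 [ 595. -146.  183.]
 [ 592. -145.  181.]
 [ 596. -144.  181.]]
```

View pics/s1.png

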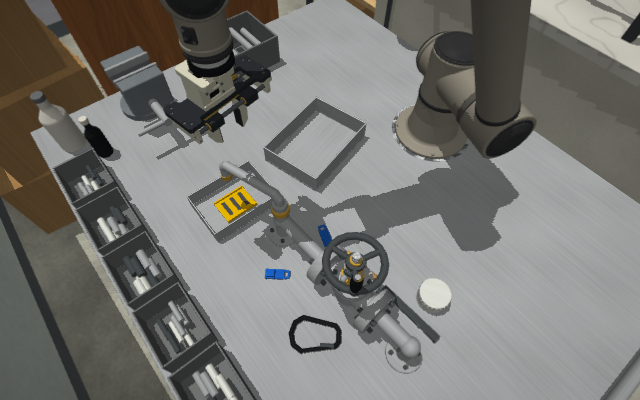

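The scene view shows the spout (225,165)-(280,208) over the small tray. Its fitted angle is -72.4°, which puts the outlet about 4 mm from the tray middle. Now to the handle.

Call:
apply_moves(
  motion="-0.0464 -0.0078 0 0;-0.0464 -0.0078 0 0;-0.0464 -0.0078 0 0;-0.0464 -0.0078 0 0;-0.0464 -0.0078 0 0;-0.0464 -0.0078 0 0;-0.0464 -0.0078 0 0;-0.0464 -0.0078 0 0",
)

```text
time: 7.9
tool_pos: [577.4, 227.1, 303.9]
tcp_rot: [-3.139, 0.042, -1.305]
contact_force: [0.4, 0.2, -0.4]
grip_width: 50.4
finger_force: 0.0
```

Call:
apply_moves(
  motion="0 0 0 -10.5;0 0 0 -10.5;0 0 0 -10.5;0 0 0 -10.5;0 0 0 -10.5;0 0 0 -10.5;0 0 0 -10.5;0 0 0 -10.5",
)

```text
time: 8.9
tool_pos: [577.7, 225.9, 304.6]
tcp_rot: [-3.1, 0.001, 0.166]
contact_force: [-0.3, -0.5, 0.6]
grip_width: 50.5
finger_force: 0.0
```

Call:
apply_moves(
  motion="0 0 0 -10.5;0 0 0 -10.5;0 0 0 -10.5;0 0 0 -10.5;0 0 0 0",
)

```text
time: 9.52
tool_pos: [577.6, 225.9, 304.6]
tcp_rot: [-3.11, -0.027, 0.891]
contact_force: [0.2, 0.1, -0.1]
grip_width: 50.7
finger_force: 0.0
```

Run:
```python
from h import *
o=bot.get_obs();y=o['tcp_rot'][2];d=np.array([572.2,273])-o['tool_pos'][:2]
print(o['tool_pos'],y,o['joint_positions'],"tool dx,dy",d@[np.cos(y),np.sin(y)],d@[np.sin(y),-np.cos(y)])
```

```text
[577.62100854 225.92859486 304.62675   ] 0.8908027327882482 [0.22781898 0.4802667  1.09818005 0.04161725 1.56121193 0.90702482] tool dx,dy 33.19296472081025 -33.81318689684303
```

Call:
apply_moves(
  motion="0.011 -0.0105 0 0;0.010 -0.0105 0 0;0.010 -0.0105 0 0;0 0 0 0",
)

```text
time: 10.02
tool_pos: [571.8, 271.7, 306.8]
tcp_rot: [-3.111, -0.028, 0.895]
contact_force: [0.6, 0.6, 0.3]
grip_width: 50.4
finger_force: 0.0
```

Run:
```python
from h import *
o=bot.get_obs();print(o['tool_pos'],o['tcp_rot'])
c=bot.capture("scene");cv2.imwrite("pics/s2.png",cv2.resize(c['img'][150:350,230:480],(750,600)))
```

```text
[571.80169016 271.70929175 306.83615797] [-3.11053937 -0.02771178  0.89487102]
```

View pics/s2.png

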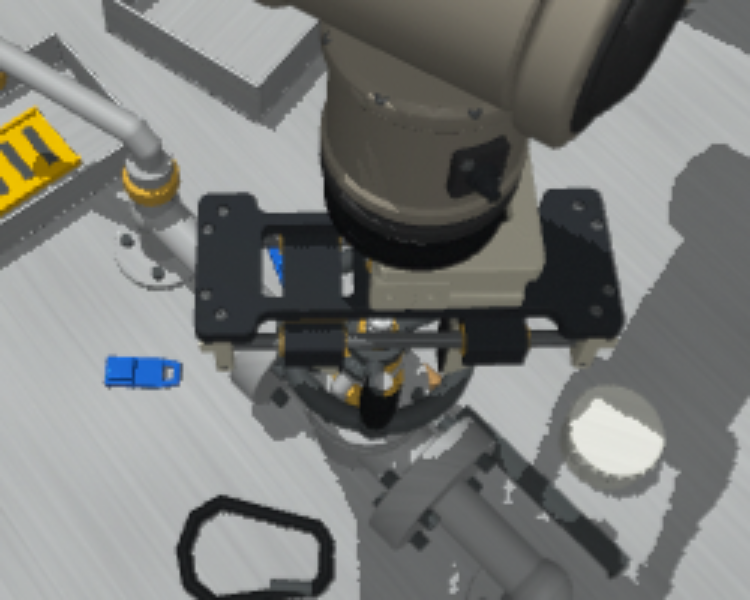

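The crop shows the gripper straddling the handle, whose black barrel is at (380,400), with one finger on each side. I'll descend and watch the force.

Call:
apply_moves(
  motion="0 0 0.02 0;0 0 0.015 0;0 0 0.01 4;0 0 0.010 0",
)

```text
time: 10.58
tool_pos: [571.9, 272.0, 251.2]
tcp_rot: [-3.109, -0.025, 0.823]
contact_force: [-0.0, 0.7, 0.0]
grip_width: 50.3
finger_force: 0.0
```

Call:
apply_moves(
  motion="0 0 0.01 0;0 0 0.01 0;0 0 0 0;0 0 0 0;0 0 0 0;0 0 0 0",
  fingers=-0.43,
)

```text
time: 11.32
tool_pos: [571.9, 273.2, 232.3]
tcp_rot: [-3.109, -0.026, 0.823]
contact_force: [0.6, 0.9, 0.3]
grip_width: 26.0
finger_force: 0.0
```

Call:
apply_moves(
  motion="-0.0004 -0.0068 0 -7;-0.0004 -0.0068 0 -7;-0.0004 -0.0068 0 -7;-0.0004 -0.0068 0 -7",
)

```text
time: 11.82
tool_pos: [548.1, 286.3, 232.8]
tcp_rot: [-3.125, -0.038, 1.316]
contact_force: [-0.1, 0.3, -0.3]
grip_width: 26.2
finger_force: 0.2
```

Call:
apply_moves(
  motion="-0.0004 -0.0068 0 -7;-0.0004 -0.0068 0 -7",
)

```text
time: 12.08
tool_pos: [534.6, 288.1, 233.0]
tcp_rot: [-3.135, -0.041, 1.561]
contact_force: [1.0, 0.5, 0.4]
grip_width: 26.0
finger_force: 0.2
```

```bash
cat >> h.py <<'E'
def st(hub=(534,232)):
    o=bot.get_obs();d=np.array(o['tool_pos'][:2])-hub;a=np.arctan2(d[1],d[0]);F=o['contact_force']
    print("t %.2f z %.1f r %.1f phi %.1f yaw %.1f Ft %.1f Fr %.1f q6 %.2f ff %.1f"%(o['time'],o['tool_pos'][2],np.hypot(*d),np.degrees(a),np.degrees(o['tcp_rot'][2]),-F[0]*np.sin(a)+F[1]*np.cos(a),F[0]*np.cos(a)+F[1]*np.sin(a),o['joint_positions'][5],o['finger_force']),np.round(o['tcp_rot'],3))
E
python3 -c "from h import *;st()"
```

```text
t 12.07 z 233.0 r 56.1 phi 89.4 yaw 89.4 Ft -1.0 Fr 0.5 q6 0.35 ff 0.2 [-3.135 -0.041  1.561]
```

Call:
apply_moves(
  motion="-0.0004 -0.0068 0 -7;-0.0004 -0.0068 0 -7",
)

```text
time: 12.32
tool_pos: [521.0, 286.7, 233.1]
tcp_rot: [3.138, -0.041, 1.805]
contact_force: [0.3, -0.2, -1.0]
grip_width: 26.3
finger_force: 0.2
```

Call:
apply_moves(
  motion="-0.0004 -0.0068 0 -7;-0.0004 -0.0068 0 -7",
)

```text
time: 12.58
tool_pos: [508.3, 282.0, 233.0]
tcp_rot: [3.128, -0.039, 2.05]
contact_force: [0.2, -0.0, 0.0]
grip_width: 26.2
finger_force: 0.2
```

Call:
apply_moves(
  motion="-0.0004 -0.0068 0 -7;-0.0004 -0.0068 0 -7",
)

```text
time: 12.82
tool_pos: [497.1, 274.4, 232.8]
tcp_rot: [3.119, -0.035, 2.294]
contact_force: [0.5, 1.2, -0.4]
grip_width: 26.4
finger_force: 0.2
```

Call:
apply_moves(
  motion="-0.0004 -0.0068 0 -7;-0.0004 -0.0068 0 -7",
)

```text
time: 13.08
tool_pos: [488.0, 264.2, 232.6]
tcp_rot: [3.111, -0.028, 2.539]
contact_force: [0.1, -0.6, 0.4]
grip_width: 26.6
finger_force: 0.2
```

Call:
apply_moves(
  motion="-0.0004 -0.0068 0 -7;-0.0004 -0.0068 0 -7",
)

```text
time: 13.32
tool_pos: [481.7, 252.2, 232.1]
tcp_rot: [3.105, -0.02, 2.783]
contact_force: [0.2, -0.3, 0.2]
grip_width: 26.4
finger_force: 0.2
```

```bash
python3 -c "from h import *;st()"
```

```text
t 13.32 z 232.1 r 56.1 phi 158.9 yaw 159.5 Ft 0.2 Fr -0.3 q6 -0.91 ff 0.2 [ 3.105 -0.02   2.783]
```

Call:
apply_moves(
  motion="-0.0004 -0.0068 0 -7;-0.0004 -0.0068 0 -7",
)

```text
time: 13.58
tool_pos: [478.4, 239.0, 231.6]
tcp_rot: [3.101, -0.011, 3.027]
contact_force: [-0.4, -0.3, 1.0]
grip_width: 26.0
finger_force: 0.2
```

Call:
apply_moves(
  motion="-0.0004 -0.0068 0 -7;-0.0004 -0.0068 0 -7",
)

```text
time: 13.82
tool_pos: [478.5, 225.4, 231.0]
tcp_rot: [3.1, -0.001, -3.012]
contact_force: [0.4, 0.8, -0.1]
grip_width: 26.0
finger_force: 0.2
```

Call:
apply_moves(
  motion="-0.0004 -0.0068 0 -7;-0.0004 -0.0068 0 -7",
)

```text
time: 14.08
tool_pos: [481.8, 212.2, 230.5]
tcp_rot: [3.101, 0.009, -2.768]
contact_force: [0.3, 0.1, 0.0]
grip_width: 26.3
finger_force: 0.2
```

Call:
apply_moves(
  motion="-0.0004 -0.0068 0 -7;-0.0004 -0.0068 0 -7",
)

```text
time: 14.32
tool_pos: [488.2, 200.2, 229.9]
tcp_rot: [3.104, 0.019, -2.524]
contact_force: [-0.5, 0.2, 0.1]
grip_width: 26.5
finger_force: 0.2
```

Call:
apply_moves(
  motion="-0.0004 -0.0068 0 -7;-0.0004 -0.0068 0 -7",
)

```text
time: 14.58
tool_pos: [497.4, 190.1, 229.4]
tcp_rot: [3.11, 0.027, -2.279]
contact_force: [0.0, 0.4, -0.2]
grip_width: 26.3
finger_force: 0.2
```

Call:
apply_moves(
  motion="-0.0004 -0.0068 0 -7;-0.0004 -0.0068 0 -7",
)

```text
time: 14.82
tool_pos: [508.6, 182.5, 229.0]
tcp_rot: [3.117, 0.034, -2.035]
contact_force: [-1.2, 0.2, -0.1]
grip_width: 26.2
finger_force: 0.2
```

```bash
python3 -c "from h import *;st()"
```

```text
t 14.82 z 229.0 r 55.6 phi -117.1 yaw -116.6 Ft -1.1 Fr 0.4 q6 -2.51 ff 0.2 [ 3.117  0.034 -2.035]
```

Call:
apply_moves(
  motion="-0.0004 -0.0068 0 -7;-0.0004 -0.0068 0 -7",
)

```text
time: 15.08
tool_pos: [521.4, 177.9, 228.7]
tcp_rot: [3.126, 0.039, -1.791]
contact_force: [-0.2, 0.1, -0.4]
grip_width: 26.1
finger_force: 0.2
```

Call:
apply_moves(
  motion="-0.0004 -0.0068 0 -7;-0.0004 -0.0068 0 -7",
)

```text
time: 15.32
tool_pos: [533.2, 176.6, 228.3]
tcp_rot: [3.132, 0.041, -1.546]
contact_force: [-11.4, -0.6, 6.4]
grip_width: 25.9
finger_force: 5.5
```

```bash
python3 -c "from h import *;st()"
```

```text
t 15.32 z 228.3 r 55.4 phi -90.8 yaw -88.6 Ft -11.4 Fr 0.8 q6 -3.02 ff 5.5 [ 3.132  0.041 -1.546]
```

The wheel bit (11 N) at a TCP angle of about 263±6°, so the target TCP angle is about 983°. Regrasp: open, lift, and unwind the wrist by 340°.

Call:
apply_moves(
  motion="0 0 0 0;0 0 0 0;0 0 -0.01 0;0 0 -0.02 0;0 0 -0.022 0;0 0 0 5;0 0 0 10;0 0 0 10",
  fingers=0.1,
)

```text
time: 16.32
tool_pos: [535.4, 174.5, 281.1]
tcp_rot: [3.12, 0.035, -1.993]
contact_force: [-0.6, -0.3, -0.8]
grip_width: 50.9
finger_force: 0.0
```

Call:
apply_moves(
  motion="0 0 0 10;0 0 0 10;0 0 0 10;0 0 0 10;0 0 0 10;0 0 0 10;0 0 0 10;0 0 0 10",
)

```text
time: 17.32
tool_pos: [535.3, 174.4, 281.1]
tcp_rot: [3.103, -0.015, 2.895]
contact_force: [-0.1, -0.5, 0.7]
grip_width: 50.6
finger_force: 0.0
```

Call:
apply_moves(
  motion="0 0 0 10;0 0 0 10;0 0 0 10;0 0 0 10;0 0 0 10;0 0 0 10;0 0 0 10;0 0 0 10",
)

```text
time: 18.32
tool_pos: [535.3, 174.4, 281.1]
tcp_rot: [-3.133, -0.04, 1.498]
contact_force: [0.7, -0.1, 0.4]
grip_width: 50.4
finger_force: 0.0
```

Call:
apply_moves(
  motion="0 0 0 10;0 0 0 10;0 0 0 10;0 0 0 10;0 0 0 10;0 0 0 10;0 0 0 10;0 0 0 10",
)

```text
time: 19.32
tool_pos: [535.4, 174.4, 281.1]
tcp_rot: [-3.1, 0.001, 0.102]
contact_force: [0.1, -0.3, 0.4]
grip_width: 50.4
finger_force: 0.0
```

Call:
apply_moves(
  motion="0 0 0 10;0 0 0 10;0 0 0 10;0 0 0 10;0 0 0 10;0 0 0 10;0 0 0 10;0 0 0 5",
)

```text
time: 20.32
tool_pos: [535.3, 174.4, 281.1]
tcp_rot: [-3.132, 0.04, -1.205]
contact_force: [0.3, 0.7, -0.6]
grip_width: 50.5
finger_force: 0.0
```

```bash
cat >> h.py <<'E'
def to(phi,hub=(534,232)):
    o=bot.get_obs();y=o['tcp_rot'][2];f=np.radians(phi)
    d=np.array(hub)+56*np.array([np.cos(f),np.sin(f)])-o['tool_pos'][:2]
    print("to",phi,"dx %.1f dy %.1f"%(d@[np.cos(y),np.sin(y)],d@[np.sin(y),-np.cos(y)]))
E
python3 -c "
from h import *
st();to(267);to(269);to(274);to(281);to(288)"
```

```text
t 20.32 z 281.1 r 57.6 phi -88.7 yaw -69.0 Ft 0.3 Fr -0.7 q6 2.93 ff 0.0 [-3.132  0.04  -1.205]
to 267 dx -3.1 dy 3.4
to 269 dx -2.3 dy 1.6
to 274 dx -0.7 dy -3.0
to 281 dx 0.9 dy -9.7
to 288 dx 1.7 dy -16.5
```

Call:
apply_moves(
  motion="-0.001 0.004 0 0;0 0 0.015 0;0 0 0.02 0;0 0 0.015 0;0 0 0 0",
)

```text
time: 20.95
tool_pos: [529.9, 175.9, 228.7]
tcp_rot: [-3.136, 0.041, -1.2]
contact_force: [0.0, 0.2, 0.3]
grip_width: 50.4
finger_force: 0.0
```

Call:
apply_moves(
  motion="0 0 0 0;0 0 0 0;0 0 0 0;0 0 0 0",
  fingers=-0.43,
)

```text
time: 21.45
tool_pos: [530.8, 176.0, 230.5]
tcp_rot: [-3.133, 0.04, -1.201]
contact_force: [0.8, 0.3, 0.1]
grip_width: 26.2
finger_force: 0.0
```

```bash
python3 -c "
from h import *
st()
for a in(267,274,281,288,291):to(a)"
```

```text
t 21.45 z 230.5 r 56.1 phi -93.3 yaw -68.8 Ft 0.8 Fr -0.3 q6 2.92 ff 0.0 [-3.133  0.04  -1.201]
to 267 dx 0.0 dy -0.3
to 274 dx 2.4 dy -6.7
to 281 dx 4.0 dy -13.4
to 288 dx 4.8 dy -20.2
to 291 dx 4.9 dy -23.1
```

Call:
apply_moves(
  motion="0.0024 -0.0067 0 0;0.0016 -0.0067 0 0;0.0008 -0.0068 0 0;0.0001 -0.0029 0 0;-0.0004 -0.0068 0 -7;-0.0004 -0.0068 0 -7;-0.0004 -0.0068 0 -7;-0.0004 -0.0068 0 -7",
)

```text
time: 22.45
tool_pos: [574.7, 193.3, 230.5]
tcp_rot: [-3.121, 0.033, -0.708]
contact_force: [-6.4, -8.1, 3.4]
grip_width: 26.0
finger_force: 5.4
```

```bash
python3 -c "
from h import *
st()"
```

```text
t 22.45 z 230.5 r 56.1 phi -43.6 yaw -40.6 Ft -10.3 Fr 0.9 q6 2.45 ff 5.4 [-3.121  0.033 -0.708]
```

Call:
apply_moves(
  motion="-0.0004 -0.0068 0 -7;-0.0004 -0.0068 0 -7;-0.0004 -0.0068 0 -7;-0.0004 -0.0068 0 -7;-0.0004 -0.0068 0 -7;-0.0004 -0.0068 0 -7;-0.0004 -0.0068 0 -7;-0.0004 -0.0068 0 -7",
)

```text
time: 23.45
tool_pos: [588.8, 243.0, 231.7]
tcp_rot: [-3.106, -0.002, 0.267]
contact_force: [3.1, -10.6, -3.4]
grip_width: 26.0
finger_force: 5.5
```

Call:
apply_moves(
  motion="-0.0004 -0.0068 0 -7;-0.0004 -0.0068 0 -7;-0.0004 -0.0068 0 -7;-0.0004 -0.0068 0 -7;-0.0004 -0.0068 0 -7;-0.0004 -0.0068 0 -7;-0.0004 -0.0068 0 -7;-0.0004 -0.0068 0 -7",
)

```text
time: 24.45
tool_pos: [554.7, 282.9, 233.2]
tcp_rot: [-3.126, -0.035, 1.245]
contact_force: [10.4, -3.0, -8.9]
grip_width: 26.0
finger_force: 5.5
```

```bash
python3 -c "
from h import *
st()"
```

```text
t 24.45 z 233.2 r 55.0 phi 67.9 yaw 71.3 Ft -10.8 Fr 1.1 q6 0.65 ff 5.5 [-3.126 -0.035  1.245]
```

Call:
apply_moves(
  motion="-0.0004 -0.0068 0 -7;-0.0004 -0.0068 0 -7;-0.0004 -0.0068 0 -7;-0.0004 -0.0068 0 -7;-0.0004 -0.0068 0 -7;-0.0004 -0.0068 0 -7;-0.0004 -0.0068 0 -7;-0.0004 -0.0068 0 -7",
)

```text
time: 25.45
tool_pos: [502.4, 277.4, 233.8]
tcp_rot: [3.118, -0.036, 2.224]
contact_force: [9.3, 6.4, -8.8]
grip_width: 26.2
finger_force: 5.4
```

Call:
apply_moves(
  motion="-0.0004 -0.0068 0 -7;-0.0004 -0.0068 0 -7;-0.0004 -0.0068 0 -7;-0.0004 -0.0068 0 -7;-0.0004 -0.0068 0 -7;-0.0004 -0.0068 0 -7;-0.0004 -0.0068 0 -7;-0.0004 -0.0068 0 -7",
)

```text
time: 26.45
tool_pos: [478.4, 231.2, 232.9]
tcp_rot: [3.096, -0.004, -3.081]
contact_force: [-0.7, 11.1, -1.7]
grip_width: 26.5
finger_force: 5.4
```

Call:
apply_moves(
  motion="-0.0004 -0.0068 0 -7;-0.0004 -0.0068 0 -7;-0.0004 -0.0068 0 -7;-0.0004 -0.0068 0 -7;-0.0004 -0.0068 0 -7;-0.0004 -0.0068 0 -7;-0.0004 -0.0068 0 -7;-0.0004 -0.0068 0 -7",
)

```text
time: 27.45
tool_pos: [503.8, 185.6, 231.7]
tcp_rot: [3.111, 0.033, -2.104]
contact_force: [-8.9, 6.8, 8.0]
grip_width: 26.5
finger_force: 5.5
```

```bash
python3 -c "
from h import *
st()"
```

```text
t 27.45 z 231.7 r 55.3 phi -123.1 yaw -120.5 Ft -11.2 Fr -0.9 q6 -2.44 ff 5.5 [ 3.111  0.033 -2.104]
```

Call:
apply_moves(
  motion="-0.0004 -0.0068 0 -7;-0.0004 -0.0068 0 -7;-0.0004 -0.0068 0 -7;-0.0004 -0.0068 0 -7;0 0 0 0",
)

```text
time: 28.08
tool_pos: [529.8, 176.4, 230.7]
tcp_rot: [3.129, 0.041, -1.618]
contact_force: [-8.5, 1.0, 6.0]
grip_width: 26.4
finger_force: 3.8
```

```bash
python3 -c "
from h import *
st()"
```

```text
t 28.07 z 230.7 r 55.8 phi -94.3 yaw -92.7 Ft -8.6 Fr -0.3 q6 -2.95 ff 3.8 [ 3.129  0.041 -1.618]
```

Call:
apply_moves(
  motion="0 0 0 0;0 0 0 0;0 0 -0.01 0;0 0 -0.02 0;0 0 -0.022 0;0 0 0 5;0 0 0 10;0 0 0 10",
  fingers=0.1,
)

```text
time: 29.08
tool_pos: [531.8, 173.9, 283.0]
tcp_rot: [3.117, 0.033, -2.062]
contact_force: [0.0, -0.2, -0.9]
grip_width: 50.6
finger_force: 0.0
```

Call:
apply_moves(
  motion="0 0 0 10;0 0 0 10;0 0 0 10;0 0 0 10;0 0 0 10;0 0 0 10;0 0 0 10;0 0 0 10",
)

```text
time: 30.08
tool_pos: [531.8, 173.9, 282.9]
tcp_rot: [3.105, -0.018, 2.825]
contact_force: [-0.4, -0.5, 0.0]
grip_width: 50.7
finger_force: 0.0
```

Call:
apply_moves(
  motion="0 0 0 10;0 0 0 10;0 0 0 10;0 0 0 10;0 0 0 10;0 0 0 10;0 0 0 10;0 0 0 10",
)

```text
time: 31.08
tool_pos: [531.8, 173.9, 282.9]
tcp_rot: [-3.13, -0.04, 1.428]
contact_force: [0.3, -0.2, -0.3]
grip_width: 50.8
finger_force: 0.0
```

Call:
apply_moves(
  motion="0 0 0 10;0 0 0 10;0 0 0 10;0 0 0 10;0 0 0 10;0 0 0 10;0 0 0 10;0 0 0 10",
)

```text
time: 32.08
tool_pos: [531.8, 173.9, 282.9]
tcp_rot: [-3.1, 0.004, 0.032]
contact_force: [-0.5, 0.5, -0.1]
grip_width: 50.2
finger_force: 0.0
```

Call:
apply_moves(
  motion="0 0 0 10;0 0 0 10;0 0 0 10;0 0 0 10;0 0 0 10;0 0 0 10;0 0 0 10;0 0 0 0",
)

```text
time: 33.08
tool_pos: [531.7, 173.9, 282.8]
tcp_rot: [-3.132, 0.04, -1.182]
contact_force: [-0.1, 0.2, -0.2]
grip_width: 50.5
finger_force: 0.0
```

```bash
python3 -c "
from h import *
st();to(262);to(264)"
```

```text
t 33.08 z 282.8 r 58.1 phi -92.2 yaw -67.7 Ft -0.2 Fr -0.2 q6 2.90 ff 0.0 [-3.132  0.04  -1.182]
to 262 dx -4.5 dy 4.1
to 264 dx -3.6 dy 2.4
```

Call:
apply_moves(
  motion="-0.002 0.004 0 0;0 0 0.015 0;0 0 0.02 0;0 0 0.015 0;0 0 0 0",
)

```text
time: 33.7
tool_pos: [525.8, 176.3, 230.7]
tcp_rot: [-3.136, 0.041, -1.183]
contact_force: [-0.1, -0.2, 0.2]
grip_width: 50.6
finger_force: 0.0
```

Call:
apply_moves(
  motion="0 0 0 0;0 0 0 0;0 0 0 0;0 0 0 0",
  fingers=-0.43,
)

```text
time: 34.2
tool_pos: [526.7, 176.4, 232.6]
tcp_rot: [-3.132, 0.04, -1.183]
contact_force: [0.8, 0.2, -0.4]
grip_width: 26.4
finger_force: 0.0
```

```bash
python3 -c "
from h import *
st()
for a in(270,277,284,291,292):to(a)"
```

```text
t 34.20 z 232.6 r 56.1 phi -97.4 yaw -67.8 Ft 0.7 Fr -0.3 q6 2.90 ff 0.0 [-3.132  0.04  -1.183]
to 270 dx 3.1 dy -6.6
to 277 dx 5.3 dy -13.1
to 284 dx 6.7 dy -19.8
to 291 dx 7.2 dy -26.6
to 292 dx 7.2 dy -27.6
```

Call:
apply_moves(
  motion="0.0031 -0.0066 0 0;0.0022 -0.0065 0 0;0.0014 -0.0067 0 0;0.0005 -0.0068 0 0;0 -0.0012 0 0;-0.0004 -0.0068 0 -7;-0.0004 -0.0068 0 -7;-0.0004 -0.0068 0 -7",
)

```text
time: 35.2
tool_pos: [570.7, 189.5, 232.4]
tcp_rot: [-3.125, 0.035, -0.813]
contact_force: [-7.7, -6.8, 4.2]
grip_width: 26.0
finger_force: 5.4
```

Call:
apply_moves(
  motion="-0.0004 -0.0068 0 -7;-0.0004 -0.0068 0 -7;-0.0004 -0.0068 0 -7;-0.0004 -0.0068 0 -7;-0.0004 -0.0068 0 -7;-0.0004 -0.0068 0 -7;-0.0004 -0.0068 0 -7;-0.0004 -0.0068 0 -7",
)

```text
time: 36.2
tool_pos: [590.0, 237.4, 233.6]
tcp_rot: [-3.106, 0.002, 0.163]
contact_force: [1.8, -11.0, -2.1]
grip_width: 26.4
finger_force: 5.5
```

Call:
apply_moves(
  motion="-0.0004 -0.0068 0 -7;-0.0004 -0.0068 0 -7;-0.0004 -0.0068 0 -7;-0.0004 -0.0068 0 -7;-0.0004 -0.0068 0 -7;-0.0004 -0.0068 0 -7;-0.0004 -0.0068 0 -7;-0.0004 -0.0068 0 -7",
)

```text
time: 37.2
tool_pos: [560.2, 280.5, 235.0]
tcp_rot: [-3.123, -0.033, 1.14]
contact_force: [9.4, -4.6, -8.9]
grip_width: 26.4
finger_force: 5.5
```

```bash
python3 -c "
from h import *
st()"
```

```text
t 37.20 z 235.0 r 55.1 phi 61.6 yaw 65.3 Ft -10.5 Fr 0.4 q6 0.75 ff 5.5 [-3.123 -0.033  1.14 ]
```

Call:
apply_moves(
  motion="-0.0004 -0.0068 0 -7;-0.0004 -0.0068 0 -7;-0.0004 -0.0068 0 -7;-0.0004 -0.0068 0 -7;-0.0004 -0.0068 0 -7;-0.0004 -0.0068 0 -7;-0.0004 -0.0068 0 -7;-0.0004 -0.0068 0 -7",
)

```text
time: 38.2
tool_pos: [507.7, 280.5, 235.9]
tcp_rot: [3.121, -0.038, 2.119]
contact_force: [9.5, 5.5, -9.5]
grip_width: 26.1
finger_force: 5.4
```

Call:
apply_moves(
  motion="-0.0004 -0.0068 0 -7;-0.0004 -0.0068 0 -7;-0.0004 -0.0068 0 -7;-0.0004 -0.0068 0 -7;-0.0004 -0.0068 0 -7;-0.0004 -0.0068 0 -7;-0.0004 -0.0068 0 -7;-0.0004 -0.0068 0 -7",
)

```text
time: 39.2
tool_pos: [478.9, 237.1, 235.0]
tcp_rot: [3.096, -0.008, 3.098]
contact_force: [2.0, 11.6, -2.7]
grip_width: 26.3
finger_force: 5.4
```

Call:
apply_moves(
  motion="-0.0004 -0.0068 0 -7;-0.0004 -0.0068 0 -7;-0.0004 -0.0068 0 -7;-0.0004 -0.0068 0 -7;-0.0004 -0.0068 0 -7;-0.0004 -0.0068 0 -7;-0.0004 -0.0068 0 -7;-0.0004 -0.0068 0 -7",
)

```text
time: 40.2
tool_pos: [499.4, 189.1, 233.8]
tcp_rot: [3.108, 0.03, -2.209]
contact_force: [-8.2, 7.5, 7.5]
grip_width: 26.1
finger_force: 5.5
```

```bash
python3 -c "
from h import *
st()"
```

```text
t 40.20 z 233.8 r 55.1 phi -128.9 yaw -126.5 Ft -11.1 Fr -0.7 q6 -2.33 ff 5.5 [ 3.108  0.03  -2.209]
```

Call:
apply_moves(
  motion="-0.0004 -0.0068 0 -7;-0.0004 -0.0068 0 -7;-0.0004 -0.0068 0 -7;-0.0004 -0.0068 0 -7;-0.0001 -0.0030 0 -3;0 0 0 0;0 0 0 0",
)

```text
time: 41.08
tool_pos: [526.9, 176.9, 232.9]
tcp_rot: [3.127, 0.04, -1.672]
contact_force: [-9.2, 1.3, 6.8]
grip_width: 26.2
finger_force: 4.5
```

```bash
python3 -c "
from h import *
st()"
```

```text
t 41.08 z 232.9 r 55.5 phi -97.4 yaw -95.8 Ft -9.3 Fr -0.1 q6 -2.89 ff 4.5 [ 3.127  0.04  -1.672]
```

Two turns are counted (TCP at 982.6°, target about 983°). Release, lift, step aside and check.

Call:
apply_moves(
  motion="0 0 0 0;0 0 0 0;0 0 -0.01 0;0 0 -0.02 0;0 0 -0.03 0;0 0 -0.02 0;0 0 -0.01 0;0 0 0 0",
  fingers=0.1,
)

```text
time: 42.08
tool_pos: [529.4, 172.7, 322.7]
tcp_rot: [3.132, 0.04, -1.672]
contact_force: [-0.2, 0.2, -0.2]
grip_width: 50.4
finger_force: 0.0
```

Call:
apply_moves(
  motion="0.02 0 -0.01 0;0.03 0 -0.01 0;0.03 0 -0.01 0;0.03 0 -0.01 0;0.03 0 0 0;0.02 0 0 0;0 0 0 0;0 0 0 0",
)

```text
time: 43.08
tool_pos: [514.9, 34.8, 356.5]
tcp_rot: [3.13, 0.023, -1.703]
contact_force: [-0.7, 0.1, 0.8]
grip_width: 50.5
finger_force: 0.0
```

Run:
```python
from h import *
st()
for n in("top","scene"):
    S=[];c=None
    for i in range(6):
        c=bot.capture(n);a=cloud(c).reshape(-1,3);a=a[np.isfinite(a[:,0])]
        s=a[(np.hypot(a[:,0]-533.8,a[:,1]-231.8)<8)&(a[:,2]>228)&(a[:,2]<252)];S.append(np.median(s[:,2]) if len(s) else np.nan)
    h=a[(np.hypot(a[:,0]-534,a[:,1]-232)<85)&(a[:,2]>262)&(a[:,2]<280)];m=np.median(h,0) if len(h) else np.zeros(3)
    print(n,np.round(S,1),len(s),m.round(1),np.degrees(np.arctan2(m[1]-232,m[0]-534)).round(1))
cv2.imwrite("pics/s3.png",c['img'])
```

```text
t 43.08 z 356.5 r 198.2 phi -95.5 yaw -97.6 Ft -0.7 Fr -0.1 q6 -3.10 ff 0.0 [ 3.13   0.023 -1.703]
top [241.2 240.7 241.  241.1 240.7 241. ] 48 [520.  175.2 270.2] -103.9
scene [240.3 240.5 240.4 240.2 240.7 240.5] 64 [526.3 179.6 269.5] -98.4
```

View pics/s3.png

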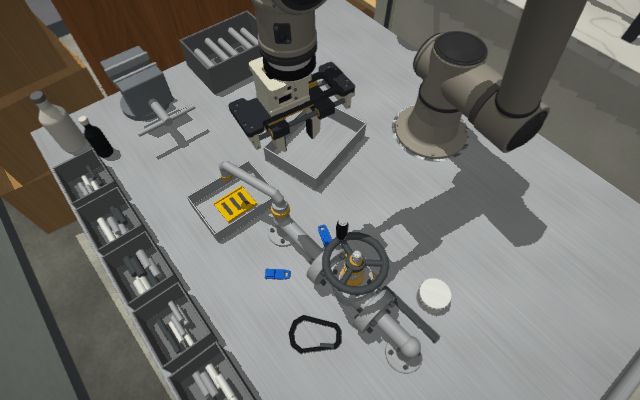

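The picture shows the arm clear of everything, the spout over the small tray (225,165), and the handle released at (343,230). The stem is up about 6 mm (234.5 → 240.4–241), which agrees with the turn count. Handing in.

```bash
python3 -c "
from plant import bot
print(bot.close_job())"
```

```text
the job is handed in; nothing more can be done
None
```

I swung the spout over the small tray, opened the valve two turns from where it bit, let go and handed the job in at about 44 s. By camera the stem rose 6.0–6.5 mm, and by turn count it is within about 6° of two turns. No verdict came back.

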